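# Seat a centrifuge rotor on its square drive and latch the lid

## Robot

A 7-joint arm with a two-finger parallel gripper is mounted at the origin on a cart in front of the work surface, level with it; the furniture and walls round the work are solid. World frame = base frame: x ahead of the robot, y to its left, z up, the work surface at z = 0. Lengths are in m, angles in degrees, forces in N, time in s.
With the tool pointing down it reaches from about 0.4 to 0.85 m from the base axis. Payload 10.4 kg.
Tool frame: the origin (TCP) lies on the centre line of the jaws, within the pads' length; the fingertips stand 17 mm ahead of it and the grasp point (between the pads) lies 2 mm behind it; z points along the fingers, y is the line along which they close (so a half turn about z gives the same grasp; the last joint's range is limited). The gripper opens to 87 mm and grips with 3 to 60 N. Pads are 19 mm wide; open, the fingers measure 117 mm over their backs; the gripper's body (75 mm by 190 mm) begins 51 mm behind the grasp point.
Start: joints at [72.273, 19.034, -3.707, 83.658, 1.238, 77.344, -5.071], TCP at [0.177, -0.599, 0.211] pointing down, gripper open.
Joint ranges: [-148.97, 148.97], [-28.65, 121.19], [-84.17, 76.75], [9.2, 138.47], [-72.65, 252.65], [3.7, 117.97], [-149.18, 149.18]. Speed limits (degrees/s): [127.2, 127.2, 159.86, 159.86, 180, 180, 180].

## Interface

Orientations are given as [roll, pitch, yaw] about the fixed x, y, z axes, in that order (R = Rz(yaw) Ry(pitch) Rx(roll)).
In Python, from rig import status, viewer, ctrl gives the robot as it stands. The module is installed in compiled form; this text tells all that it offers.
- The arm moves only by the shell command python3 -m pendant 'ROWS' [FORCE]. ROWS is text: rows parted by semicolons, each of 7 numbers parted by spaces: the closure, from 0 (fully open) to 1 (shut), then the shift along the tool's x, y, z in mm, then the turn, a rotation vector about the tool's x, y, z in degrees. A call has 1 to 5 rows; each row shifts and turns the commanded pose from where the row before left it, along the tool's axes as they then stand; what a row does not reach is not made up. A row lasts 1/8 s, in which the tool goes at most 62.5 mm and 10.7 degrees, less where a joint would pass 70% of its speed; a pose out of reach is approached as far as the arm can. A call with a gripper value outside its range is refused whole. The fingers move at their own pace and stop on an object; FORCE is the grip in N (left out, the last holds). Time passes only in rows, so rows that do not move let the fingers close. It gives the time, the measured TCP pose, the force, the opening and the grip force at its end, in the units of the state.
- status.read_state(): the state, without advancing time (a new reading comes with each control period).
- viewer.get_image(name): name is "scene" or "top"; returns a dict with "pixels" (420x560x3 uint8, red, green, blue), "range_z" (420x560 float32, m along the optical axis (not along the pixel's ray), 0 where there is no reading), "fx", "fy", "cx", "cy" (pixels), "dist" ([k1, k2, p1, p2, k3] as OpenCV has them; the pictures are not rectified), "world_from_camera" (4x4, takes a point from camera to world coordinates). Camera axes: x right, y up, looking along -z (the intrinsics and any distortion apply to the point x, -y, -z); pixel columns grow to the right and rows downward; lengths in m; the calibration is good to about 2 mm. A picture is of the moment at which its call begins.
- ctrl.job_done(): hands the job in; it is judged then, once.
The state is a dict: "time_s": time; "joint_pos": joint angles; "joint_velocities": joint speeds; "joint_torque": joint torques, N m; "eef_pos": TCP position; "tcp_rot": TCP orientation; "wrist_force": force on the tool from outside, world axes, zero at the start; "torque": the same for the moment, N m; "finger_gap": finger opening in m; "finger_force": force on a finger pad.
Only numpy, scipy, OpenCV 4.12 (cv2) and the standard library are available. Lean on these libraries where they do the work, as an engineer would, in place of code of your own. Each camera call takes 0.05 s, during which the arm holds its last target. There are 200 camera calls.

## Task

Get the bench centrifuge ready to run: fold its half-open lid right back to the stop, then press on the loaded rotor, which is perched on top of its square drive, and turn it little by little until it drops onto the drive and is pushed fully home. Then fold the lid fully shut and slide the front latch all the way across the lid's tab. Leave the vials, beaker, tape roll and marker round the machine where they stand.

Things in the scene. Friction and masses are not known exactly. Their poses are not given: they have to be found in the camera images.
- centrifuge: White and grey bench centrifuge, fixed; 240 mm front to back with the sloping control panel at its front, 196 mm wide, flat deck 85 mm high. Origin: on the bench below the spindle axis; its +x points to the back (hinge), +y to its left seen from the front, z up. Round chamber on the axis, open at the top, 144 mm across, floor 30 mm above the bench.
- drive_top (a point): Centre of the top face of the 30 mm square steel drive in the chamber, 52 mm above the bench; its sides run along the centrifuge's x and y. A 12 mm pilot pin stands 20 mm up from it into the rotor's bore. Hidden under the rotor.
- rotor: Loose metal rotor, about 0.35 kg, 128 mm across, its bore over the pilot pin. Origin: centre of its underside. Flat face 20 mm above it; on the face four tube blocks along the rotor's +x, -x, +y, -y, each 24 to 62 mm from the axis, 18 mm wide, tops (tube caps) at 38 mm. Between the blocks the face is free for fingertips. In the underside a 32 mm square recess, 10 mm deep, sides along its x and y.
- rotor_hub (a point): Top centre of the rotor's round hub (31 mm across), 40 mm above the rotor's underside: 92 mm above the bench at the start (rotor perched on the drive, turned 17 to 45 degrees off), 82 mm when home. It drops when the tube blocks point front-back and left-right within 4 degrees (any quarter turn) and it is pushed: a tight seal takes 4 to 6 N beyond its weight. It then stays down.
- lid (a joint): Lid hinge, rad: 0 shut, 1.9 folded right back on its stop; 0.75 to 1.1 at the start. Stiff: it stays at any angle and takes 2 to 4 N at its front edge to move; push it down all the way to shut it (a rotor not home blocks it). Grey frame with clear window, 180 mm wide, 8 mm thick, 175 mm from hinge to front edge, with a 24 mm wide, 16 mm long tab in the middle of that edge.
- lid_hinge (a point): On the lid's hinge line, in the middle, at the level of the lid's underside: 98 mm behind the spindle axis, 86.5 mm above the bench. The hinge line runs along the centrifuge's y. The lid swings up and back about it.
- lid_edge (a point): Middle of the lid's front edge, in mid thickness (the tab stands 16 mm out from here).
- latch (a joint): The slide latch on the front deck, m: 0 is open (to the left), 0.022 is all the way across, its tongue over the lid's tab. It slides toward the centrifuge's -y (to the right), against about 2 N of friction, and stays where it is left. It must be open for the lid to shut.
- latch_grip (a point): Top centre of the latch's black upright grip, which is 14 mm (front-back) by 9 mm (left-right) and stands 19 mm up from the latch body; the point is 117 mm above the bench and moves with the latch.
- vial_0: Small capped glass vial, 25 mm across, 57 mm tall, standing left of the centrifuge. Origin: centre of its underside.
- vial_1: A second vial like it, beside the first. Origin: centre of its underside.
- beaker_50: Small clear beaker, 44 mm across, 56 mm tall, right of the centrifuge. Origin: centre of its underside.
- tape_roll: Roll of tape lying flat, 68 mm across, 16 mm tall, right of the centrifuge. Origin: centre of its underside.
- marker: Marker pen lying on the bench, 128 mm long, 16 mm thick, at the left. Origin: its middle, on its underside.
Mind the look-alikes: they are no part of the job. What is shaped like the rotor but orange or yellow is not meant.

How it is judged:
By the outcome, as a careful person would: the job done as asked, in the order asked, and still so for the second after the job is handed in, with the robot touching nothing.
It also fails if it takes over 61 s, if anything falls off the work surface, if the arm or the gripper's body presses on something with over 40 N, if the wrist force passes 120 N, or if a joint passes its speed limit or range.

## Working session

There is one attempt and no reset: what is moved stays moved. The work goes in short steps, Python scripts to look and compute and a shell command to move; the robot and the scene stay as the last step left them, time stands still between calls to the robot, and variables do not carry over. Pictures are saved under pics/ and viewed, at most 10 in all, crops included, and the job is handed in when it is done.

```bash
mkdir -p pics
cat > h.py <<'E'
import numpy as np,cv2,pickle
from rig import status,viewer
def grab(n,tag):
    d=viewer.get_image(n); pickle.dump(d,open(f'pics/{tag}.pkl','wb'))
    cv2.imwrite(f'pics/{tag}.png',d['pixels'][:,:,::-1]); return d
def load(tag): return pickle.load(open(f'pics/{tag}.pkl','rb'))
def ray(d,u,v):
    K=np.array([[d['fx'],0,d['cx']],[0,d['fy'],d['cy']],[0,0,1]])
    p=cv2.undistortPoints(np.array([[[u,v]]],float),K,np.array(d['dist'],float))[0,0]
    return np.array([p[0],-p[1],-1.])
def px(d,u,v,r=1):
    z=d['range_z'][int(v)-r:int(v)+r+1,int(u)-r:int(u)+r+1]; z=np.median(z[z>0]) if (z>0).any() else np.nan
    T=np.array(d['world_from_camera']); return T[:3,:3]@(ray(d,u,v)*z)+T[:3,3]
def atz(d,u,v,h):
    T=np.array(d['world_from_camera']); r=T[:3,:3]@ray(d,u,v); o=T[:3,3]
    return o+r*(h-o[2])/r[2]
E
python3 - <<'E'
from h import *
a=grab('scene','s0');b=grab('top','t0')
print(a['world_from_camera'],b['world_from_camera'],a['fx'],b['fx'])
s=status.read_state();print(s)
E
```

```text
[[-0.86878057  0.31287841 -0.38383254  0.09227712]
 [-0.49507165 -0.56623482  0.6590009   0.85633415]
 [-0.0111522   0.76255179  0.64683104  0.81376677]
 [ 0.          0.          0.          1.        ]] [[ 0.02542727  0.99008252 -0.13816681  0.33074482]
 [-0.9995854   0.0233133  -0.01689723  0.08065569]
 [-0.01350853  0.13853917  0.99026482  1.4592704 ]
 [ 0.          0.          0.          1.        ]] 527.4785445494366 510.70076570984514
{'time_s': 0.1, 'joint_pos': array([72.27176281, 19.06860793, -3.70853121, 83.70029109,  1.23636561,
       77.3438831 , -5.07225804]), 'joint_velocities': array([ 0.04769672, -0.08452418,  0.02268588, -0.23865225, -0.06612454,
        0.00046909,  0.06086662]), 'joint_torque': array([ 2.23573625e-03, -6.24547291e+01,  2.51566985e-02, -3.90713954e+01,
       -6.14134711e-02,  3.65851494e-02,  7.49760761e-05]), 'eef_pos': array([ 0.17672907, -0.59911801,  0.21063832]), 'tcp_rot': array([-1.79927019e+02,  1.61202546e-03,  1.64340028e+01]), 'wrist_force': array([-0.28068727,  0.0214949 , -0.36091012]), 'torque': array([-0.01076471, -0.01508268,  0.05068122]), 'finger_force': 0.0, 'finger_gap': 0.08719842192338943}
```

View pics/t0.png

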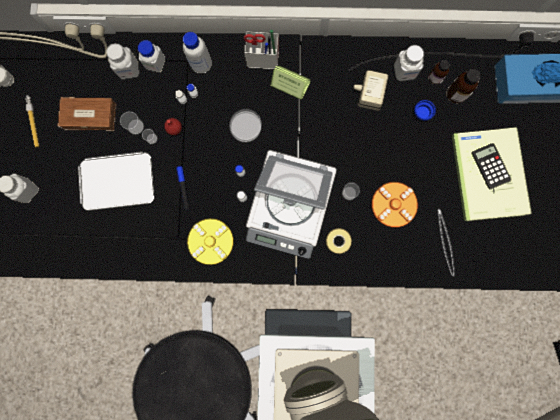

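View pics/s0.png

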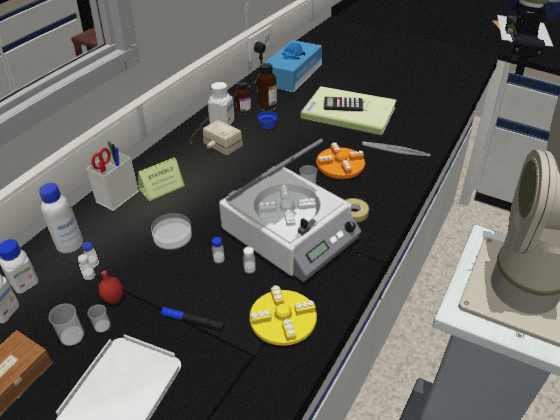

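The top view shows the centrifuge at about (292,205), front toward the robot, with the lid half open at (295,175). The scene view shows it at about (290,215). I'll enlarge both.

Run:
```python
from h import *
t=cv2.imread('pics/t0.png');s=cv2.imread('pics/s0.png')
a=cv2.resize(t[145:265,240:345],None,fx=5,fy=5,interpolation=cv2.INTER_CUBIC)
cv2.imwrite('pics/t0c.png',a)
b=cv2.resize(s[130:280,210:370],None,fx=4,fy=4,interpolation=cv2.INTER_CUBIC)
cv2.imwrite('pics/s0c.png',b)
```

```text
(no output)
```

View pics/t0c.png

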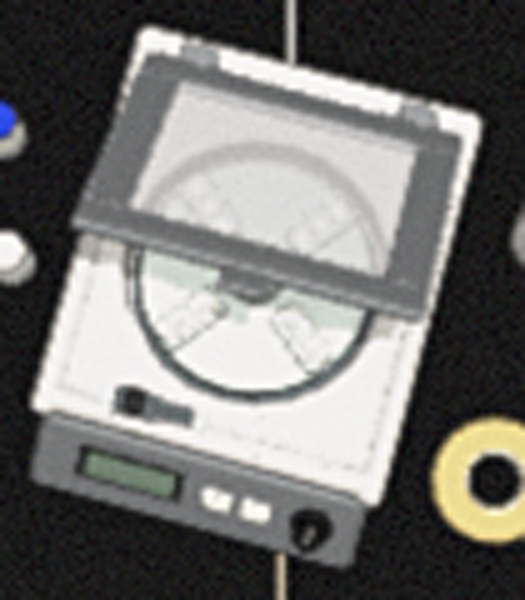

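View pics/s0c.png

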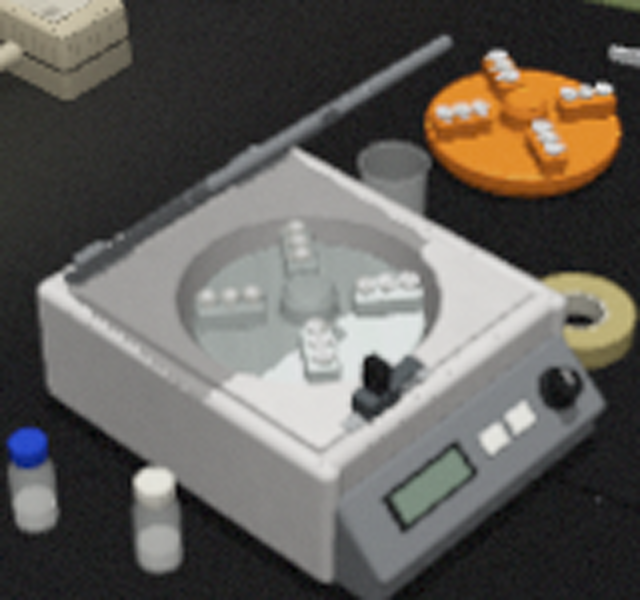

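The top crop shows the deck corners at crop (145,28), (480,118), (375,503) and (35,408), the lid's front edge from (75,220) to (420,318), and the latch grip at (130,398). The scene crop shows the hub top at (308,285), the tube blocks at (320,345), (390,287), (297,243) and (230,300), and the grip at (377,360).

Run:
```python
from h import *
np.set_printoptions(precision=4,suppress=True)
t=load('t0');s=load('s0')
T=lambda u,v,h:atz(t,240+u/5-.4,145+v/5-.4,h)
S=lambda u,v,h:atz(s,210+u/4-.4,130+v/4-.4,h)
bl,br,fr,fl=[T(*p,.085)[:2] for p in((145,28),(480,118),(375,503),(35,408))]
print('corners',bl,br,fr,fl,'w',np.linalg.norm(bl-br),np.linalg.norm(fl-fr),'l',np.linalg.norm(bl-fl))
print('corner scene fl',S(330,465,.085),'bl',S(45,290,.085),'fr',S(562,298,.085))
print('chamber rim c?',T(255,275,.085))
yaw=np.degrees(np.arctan2(*( (bl+br-fl-fr)[::-1])));d=br-bl;print('yaw',yaw,np.degrees(np.arctan2(d[1],d[0]))+90)
for n,p in dict(hub=(308,270,.092)).items():print(n,S(*p),px(s,210+p[0]/4,130+p[1]/4))
B=[S(*p,.090) for p in((320,338),(390,285),(297,240),(230,297))]
for p in B:print('block',p)
C=sum(B)/4
print(C,[np.degrees(np.arctan2(b[1]-C[1],b[0]-C[0])) for b in B])
print('grip',S(377,360,.117),T(130,392,.117),px(s,210+377/4,130+362/4))
for p in((75,220),(420,318),(245,268)):print('lid',px(t,240+p[0]/5-.4,145+p[1]/5-1.4,0))
print('hub top',px(s,287,198),'lid end scene',px(s,210+445/4,130+42/4,0))
```

```text
corners [0.6581 0.1451] [ 0.6118 -0.0398] [0.4002 0.0141] [0.4468 0.1984] w 0.19064572566391752 0.19010701311529457 l 0.21792398858913573
corner scene fl [0.4461 0.1921 0.085 ] bl [0.6477 0.1471 0.085 ] fr [0.3977 0.0169 0.085 ]
chamber rim c? [0.5221 0.0813 0.085 ]
yaw -14.228952243437982 -14.064107485791581
hub [0.5259 0.07   0.092 ] [0.5307 0.0596 0.0816]
block [0.494  0.1148 0.09  ]
block [0.4819 0.0577 0.09  ]
block [0.5454 0.0475 0.09  ]
block [0.5527 0.1085 0.09  ]
[0.5185 0.0821 0.09  ] [np.float64(126.85739895555481), np.float64(-146.28971432746118), np.float64(-52.2126561685809), np.float64(37.626045368189445)]
grip [0.4459 0.1435 0.117 ] [0.4538 0.1458 0.117 ] [0.4448 0.1438 0.1152]
lid [0.5663 0.1862 0.0022]
lid [0.4869 0.     0.2169]
lid [0.5093 0.0863 0.2188]
hub top [0.5301 0.0607 0.0813] lid end scene [0.4802 0.0028 0.2145]
```

```bash
cat >> h.py <<'E'
C=np.array([.519,.082]);Y=np.radians(-14.1)
def cen():  # TCP in centrifuge frame (mm), fingertip height
    s=status.read_state();p=s['eef_pos'];d=p[:2]-C;c,n=np.cos(Y),np.sin(Y)
    print('t',s['time_s'],'cx,cy,tip',np.round(1e3*np.array([c*d[0]+n*d[1],-n*d[0]+c*d[1],p[2]-.017]),1),'rot',np.round(s['tcp_rot'],1),'F',np.round(s['wrist_force'],1),'gap',s['finger_gap'],'q7',s['joint_pos'][6])
E
python3 -m pendant '1 0 0 0 0 0 10.1; 1 0 0 0 0 0 10.1; 1 0 0 0 0 0 10.3; 1 16 -30 0 0 0 0; 1 16 -30 0 0 0 0'; python3 -c "from h import *;cen()"
```

```text
time_s: 0.72
eef_pos: [0.2227, -0.5483, 0.2108]
tcp_rot: [-180.0, 0.0, -14.1]
wrist_force: [-0.2, 0.6, 0.5]
finger_gap: 0.0451
finger_force: 0.0
t 0.725 cx,cy,tip [-133.8 -683.4  193.8] rot [-180.     0.   -14.1] F [-0.2  0.6  0.5] gap 0.04508246953359935 q7 -40.98889480590789
```

```bash
python3 -m pendant '1 14 -35 0 0 0 0; 1 14 -35 0 0 0 0; 1 14 -35 0 0 0 0; 1 14 -35 0 0 0 0; 1 14 -35 0 0 0 0'; python3 -m pendant '1 8 -38 0 0 0 0; 1 8 -38 0 0 0 0; 1 8 -38 0 0 0 0; 1 0 -38 0 0 0 0; 1 0 -38 0 0 0 0'; python3 -c "from h import *;cen()"
```

```text
time_s: 1.35
eef_pos: [0.3333, -0.3951, 0.2111]
tcp_rot: [-180.0, 0.0, -14.1]
wrist_force: [0.5, 0.1, 0.3]
finger_gap: 0.0019
finger_force: 0.0
time_s: 1.98
eef_pos: [0.4024, -0.2165, 0.2111]
tcp_rot: [180.0, 0.0, -14.1]
wrist_force: [0.7, -1.4, 0.6]
finger_gap: 0.0005
finger_force: 0.0
t 1.975 cx,cy,tip [ -40.4 -318.   194.1] rot [180.    0.  -14.1] F [ 0.7 -1.4  0.6] gap 0.00045917628293704873 q7 -80.94183422303074
```

```bash
python3 -m pendant '1 -4 -36 0 0 0 0; 1 -4 -36 0 0 0 0; 1 -4 -36 0 0 0 0; 1 -4 -36 0 0 0 0; 1 -4 -36 0 0 0 0'; python3 -m pendant '1 0 -36 0 0 0 0; 1 0 -36 0 0 0 0; 1 0 -36 0 0 0 0; 1 0 -30 0 0 0 0; 1 0 0 0 0 0 0'; python3 -c "from h import *;cen()"
```

```text
time_s: 2.6
eef_pos: [0.4265, -0.0372, 0.2111]
tcp_rot: [180.0, 0.0, -14.1]
wrist_force: [1.2, 0.1, 0.3]
finger_gap: 0.0004
finger_force: 0.0
time_s: 3.22
eef_pos: [0.46, 0.0977, 0.2111]
tcp_rot: [-180.0, 0.0, -13.8]
wrist_force: [-0.5, -0.0, 0.3]
finger_gap: 0.0004
finger_force: 0.0
t 3.225 cx,cy,tip [-61.    0.8 194.1] rot [-180.     0.   -13.8] F [-0.5 -0.   0.3] gap 0.00040985818287214617 q7 -121.83135349876567
```

```bash
python3 -m pendant '1 17 0 0 0 0 0; 1 17 0 0 0 0 0; 1 12 0 -7 0 0 0; 1 12 0 -9 0 0 0; 1 12 0 -8 0 0 0'; python3 -m pendant '1 13 0 -7 0 0 0; 1 15 0 -5 0 0 0; 1 15 0 -4 0 0 0; 1 15 0 -3 0 0 0; 1 15 0 -2 0 0 0';python3 -c "from h import *;cen()"
```

```text
time_s: 3.85
eef_pos: [0.5276, 0.0772, 0.2349]
tcp_rot: [179.9, 0.1, -14.1]
wrist_force: [-2.3, 0.0, -2.4]
finger_gap: 0.0004
finger_force: 1.0
time_s: 4.47
eef_pos: [0.5986, 0.0592, 0.2556]
tcp_rot: [179.9, 0.1, -14.1]
wrist_force: [-1.9, 0.9, -1.9]
finger_gap: 0.0002
finger_force: 1.0
t 4.475 cx,cy,tip [ 82.7  -2.7 238.6] rot [ 1.799e+02  1.000e-01 -1.410e+01] F [-1.9  0.9 -1.9] gap 0.00024325948791964483 q7 -122.52621992434615
```

Pushing works; I'll go on to the stop and watch the force.

```bash
python3 -m pendant '1 12 0 4 0 0 0; 1 12 0 4 0 0 0; 1 10 0 3 0 0 0; 1 6 0 2 0 0 0';python3 -c "from h import *;cen()"; python3 -m pendant '1 5 0 1 0 0 0; 1 5 0 0 0 0 0; 1 4 0 0 0 0 0';python3 -c "from h import *;cen()"
```

```text
time_s: 4.97
eef_pos: [0.6382, 0.0507, 0.243]
tcp_rot: [180.0, 0.0, -14.1]
wrist_force: [-1.9, -0.1, 1.5]
finger_gap: 0.0003
finger_force: 0.9
t 4.975 cx,cy,tip [123.2  -1.3 226. ] rot [180.    0.  -14.1] F [-1.9 -0.1  1.5] gap 0.0003116200646600207 q7 -122.34481516708625
time_s: 5.35
eef_pos: [0.6514, 0.0476, 0.2422]
tcp_rot: [180.0, 0.0, -14.1]
wrist_force: [-2.6, 0.8, -1.4]
finger_gap: 0.0007
finger_force: 0.8
t 5.35 cx,cy,tip [136.8  -1.1 225.2] rot [180.    0.  -14.1] F [-2.6  0.8 -1.4] gap 0.0007407547113644484 q7 -122.12767022357542
```

```bash
python3 -m pendant '1 3 0 0 0 0 0; 1 3 0 0 0 0 0; 1 2 0 0 0 0 0';python3 -c "from h import *;cen()"; python3 -m pendant '1 3 0 0 0 0 0;1 0 0 0 0 0 0';python3 -c "from h import *;cen()"
```

```text
time_s: 5.72
eef_pos: [0.6593, 0.0456, 0.2424]
tcp_rot: [180.0, -0.0, -14.1]
wrist_force: [-1.5, 0.7, -0.1]
finger_gap: 0.0006
finger_force: 0.8
t 5.725 cx,cy,tip [144.9  -1.1 225.4] rot [180.   -0.  -14.1] F [-1.5  0.7 -0.1] gap 0.0006181405561763374 q7 -121.97394610677308
time_s: 5.98
eef_pos: [0.6622, 0.0449, 0.2424]
tcp_rot: [-180.0, -0.0, -14.1]
wrist_force: [-1.2, -0.6, 0.2]
finger_gap: 0.0005
finger_force: 0.5
t 5.975 cx,cy,tip [147.9  -1.1 225.4] rot [-180.    -0.   -14.1] F [-1.2 -0.6  0.2] gap 0.0005345880597889923 q7 -121.91368936752012
```

```bash
for i in 1; do python3 -m pendant '1 3 0 0 0 0 0;1 3 0 0 0 0 0;1 0 0 0 0 0 0'; done; python3 -m pendant '1 3 0 0 0 0 0;1 0 0 0 0 0 0'; python3 -c "from h import *;cen();grab('scene','s1')"
```

```text
time_s: 6.35
eef_pos: [0.6634, 0.0447, 0.242]
tcp_rot: [179.8, 0.6, -13.9]
wrist_force: [-26.0, 1.4, 7.4]
finger_gap: 0.0005
finger_force: 13.3
time_s: 6.6
eef_pos: [0.6638, 0.0447, 0.2419]
tcp_rot: [179.8, 0.9, -13.9]
wrist_force: [-39.8, 1.8, 12.9]
finger_gap: 0.0005
finger_force: 20.6
t 6.6 cx,cy,tip [149.5  -0.9 224.9] rot [179.8   0.9 -13.9] F [-39.8   1.8  12.9] gap 0.000455413369553056 q7 -121.71843368048258
```

View pics/s1.png

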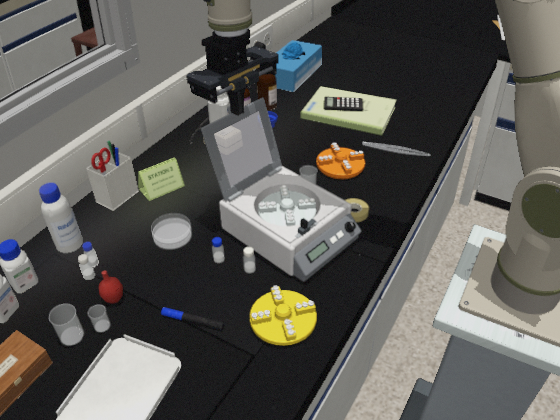

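The lid is on its stop (force rose to about 40 N at cx 149.5), and the rotor is clear at about (288,203). Next I'll back off and look closely at the rotor.

```bash
python3 -m pendant '1 -20 0 0 0 0 0;1 -30 0 0 0 0 0;1 -30 0 0 0 0 0;1 -30 0 0 0 0 0;1 -30 0 0 0 0 0'
python3 - <<'E'
from h import *
cen()
t=cv2.imread('pics/s1.png')[180:255,240:340]
cv2.imwrite('pics/s1c.png',cv2.resize(t,None,fx=8,fy=8,interpolation=cv2.INTER_CUBIC))
E
```

```text
time_s: 7.28
eef_pos: [0.5345, 0.0768, 0.2427]
tcp_rot: [-180.0, -0.1, -14.1]
wrist_force: [-0.5, 0.9, 1.1]
finger_gap: 0.0006
finger_force: 0.0
t 7.275 cx,cy,tip [ 16.3  -1.2 225.7] rot [-1.80e+02 -1.00e-01 -1.41e+01] F [-0.5  0.9  1.1] gap 0.0006149194183441089 q7 -122.67014932038065
```

View pics/s1c.png

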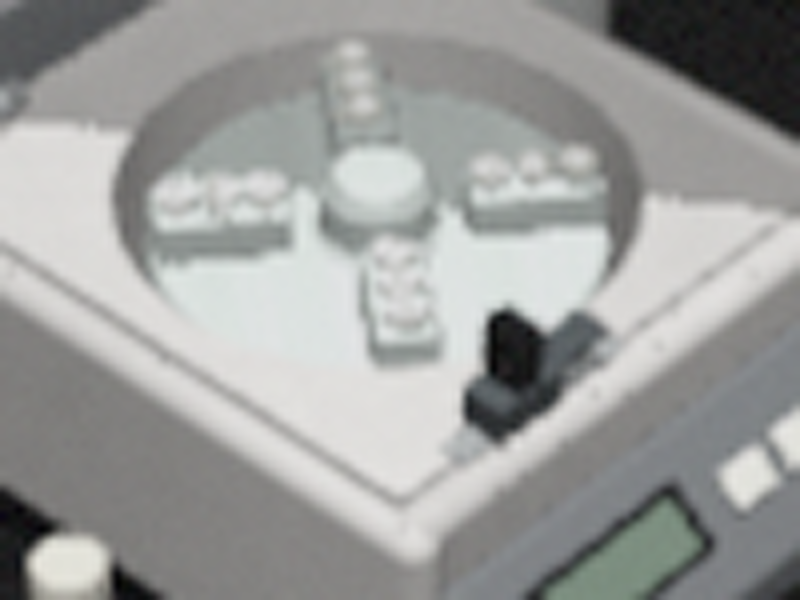

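Run:
```python
from h import *
np.set_printoptions(precision=4,suppress=True)
s=load('s1')
S=lambda u,v,h:atz(s,240+u/8-.44,180+v/8-.44,h)
print('hub',S(380,176,.092),px(s,287,201.5))
L=[[(395,248),(400,280),(405,315)],[(490,167),(535,162),(578,157)],[(350,48),(357,75),(362,103)],[(178,187),(220,183),(265,180)]]
P=[np.array([S(*p,.090)[:2] for p in l]) for l in L]
c=np.mean([p[1] for p in P],0);print('c',c)
for p in P:
    d=p[1]-c;e=p[0]-p[2];print(np.linalg.norm(d),np.degrees(np.arctan2(d[1],d[0]))%90,np.degrees(np.arctan2(e[1],e[0]))%90)
R=np.array([S(*p,.085)[:2] for p in((115,190),(140,120),(250,50),(380,32),(500,50),(600,110),(643,190),(615,280))])
A=np.c_[2*R,np.ones(len(R))];x=np.linalg.lstsq(A,(R**2).sum(1),rcond=None)[0];print('rim',x[:2],np.sqrt(x[2]+x[:2]@x[:2]))
print('grip',S(512,314,.117))
```

```text
hub [0.5176 0.083  0.092 ] [0.519  0.0808 0.0901]
c [0.5198 0.0802]
0.04466963482507956 36.35512616358483 34.21533218708885
0.043007444537593635 35.494097228975875 39.08817626478616
0.04381370235608811 36.521073618285946 36.733347777698505
0.042902004164395616 34.34825694278461 36.13696847698398
rim [0.519  0.0821] 0.07227229342855378
grip [0.4475 0.1417 0.117 ]
```

```bash
python3 -m pendant '0.31 -16 -1 0 0 0 0;0.31 0 0 30 0 0 -5;0.31 0 0 40 0 0 0;0.31 0 0 40 0 0 0;0.31 0 0 0 0 0 0'; python3 -c "from h import *;cen()"; python3 -m pendant '0.31 0 0 17 0 0 0;0.31 0 0 17 0 0 0;0.31 0 0 5 0 0 0;0.31 0 0 0 0 0 0'; python3 -c "from h import *;cen()"
```

```text
time_s: 7.9
eef_pos: [0.5183, 0.0811, 0.1303]
tcp_rot: [180.0, 0.2, -9.1]
wrist_force: [-0.4, 0.3, 0.2]
finger_gap: 0.0423
finger_force: 0.0
t 7.9 cx,cy,tip [ -0.4  -1.  113.3] rot [180.    0.2  -9.1] F [-0.4  0.3  0.2] gap 0.04230141510337254 q7 -120.84825266371742
time_s: 8.4
eef_pos: [0.5196, 0.0817, 0.0932]
tcp_rot: [180.0, 0.0, -9.1]
wrist_force: [-0.4, -0.4, 0.6]
finger_gap: 0.0599
finger_force: 0.0
t 8.4 cx,cy,tip [ 0.7 -0.2 76.2] rot [180.    0.   -9.1] F [-0.4 -0.4  0.6] gap 0.059869768445627275 q7 -122.49066965907265
```

```bash
python3 -m pendant '0.31 0 0 4 0 0 0;0.31 0 0 2 0 0 0;0.31 0 0 0 0 0 0'; python3 -c "from h import *;cen()"
```

```text
time_s: 8.78
eef_pos: [0.5197, 0.0816, 0.0873]
tcp_rot: [180.0, -0.0, -9.1]
wrist_force: [-0.4, -0.1, -0.1]
finger_gap: 0.06
finger_force: 0.0
t 8.775 cx,cy,tip [ 0.7 -0.3 70.3] rot [180.   -0.   -9.1] F [-0.4 -0.1 -0.1] gap 0.06004778111844722 q7 -122.766266701011
```

```bash
python3 -m pendant '0.31 0 0 2 0 0 0;0.31 0 0 0 0 0 0'; python3 -m pendant '0.31 0 0 1 0 0 0;0.31 0 0 0 0 0 0';python3 -c "from h import *;cen()"
```

```text
time_s: 9.02
eef_pos: [0.5196, 0.0816, 0.0852]
tcp_rot: [180.0, 0.0, -9.1]
wrist_force: [0.0, -0.0, -0.8]
finger_gap: 0.06
finger_force: 0.0
time_s: 9.28
eef_pos: [0.5196, 0.0816, 0.0843]
tcp_rot: [180.0, 0.0, -9.1]
wrist_force: [0.3, 0.8, 0.3]
finger_gap: 0.0599
finger_force: 0.0
t 9.275 cx,cy,tip [ 0.7 -0.3 67.3] rot [180.    0.   -9.1] F [0.3 0.8 0.3] gap 0.05989382865979267 q7 -122.90590153342659
```

```bash
python3 -m pendant '0.31 0 0 1.5 0 0 0;0.31 0 0 0 0 0 0'; python3 -m pendant '0.31 0 0 1.5 0 0 0;0.31 0 0 0 0 0 0';python3 -m pendant '0.31 0 0 1.5 0 0 0;0.31 0 0 0 0 0 0'
```

```text
time_s: 9.52
eef_pos: [0.5196, 0.0816, 0.0827]
tcp_rot: [180.0, 0.0, -9.1]
wrist_force: [0.2, 0.1, -0.5]
finger_gap: 0.06
finger_force: 0.0
time_s: 9.78
eef_pos: [0.5196, 0.0816, 0.0812]
tcp_rot: [180.0, 0.0, -9.1]
wrist_force: [0.3, 0.5, 0.2]
finger_gap: 0.0599
finger_force: 0.0
time_s: 10.02
eef_pos: [0.5196, 0.0816, 0.0797]
tcp_rot: [180.0, 0.0, -9.1]
wrist_force: [-0.6, -0.3, -0.6]
finger_gap: 0.06
finger_force: 0.0
```

Run:
```python
from h import *
d=grab('scene','s2')
t=cv2.imread('pics/s2.png')[150:255,230:340]
cv2.imwrite('pics/s2c.png',cv2.resize(t,None,fx=5.6,fy=5.6,interpolation=cv2.INTER_CUBIC))
```

```text
(no output)
```

View pics/s2c.png

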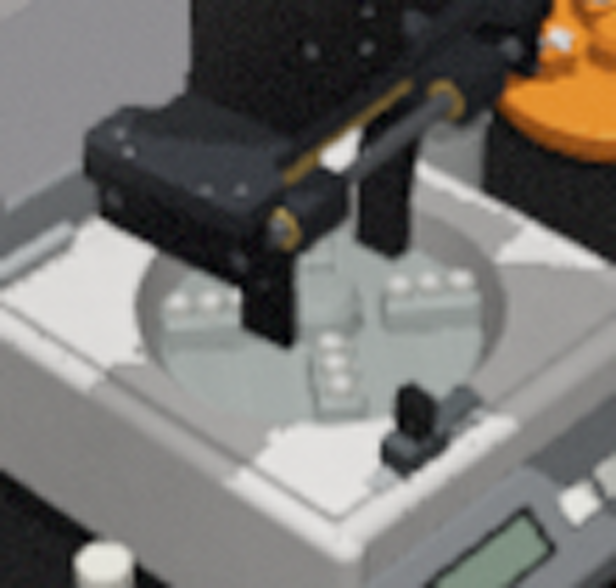

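The fingers straddle the hub between the blocks. The near fingertip is at crop (270,340). I'll check its height against the rotor face from the depth image.

Run:
```python
from h import *
np.set_printoptions(precision=4,suppress=True)
d=load('s2')
for u,v in((265,325),(280,338),(285,320),(270,310),(395,243),(385,235),(250,365),(450,350),(340,300),(430,280),(208,298)):
    print((u,v),px(d,230+u/5.6-.4,150+v/5.6-.4,0))
```

```text
(265, 325) [0.5235 0.1169 0.0974]
(280, 338) [0.5159 0.1188 0.0954]
(285, 320) [0.512  0.1217 0.1079]
(270, 310) [0.5198 0.1192 0.1078]
(395, 243) [0.5017 0.053  0.1009]
(385, 235) [0.5061 0.0531 0.1032]
(250, 365) [0.5336 0.1115 0.0691]
(450, 350) [0.4705 0.065  0.0681]
(340, 300) [0.5105 0.0813 0.0891]
(430, 280) [0.4867 0.0517 0.0874]
(208, 298) [0.5673 0.0863 0.0711]
```

Run:
```python
from h import *
np.set_printoptions(precision=4,suppress=True)
d=load('s2')
Z=d['range_z']
W=np.array([[px(d,u,v,0) for u in range(235,335)] for v in range(150,220)])
img=d['pixels'][150:220,235:335].astype(int)
dark=(img.sum(2)<150)
c,n=np.cos(Y),np.sin(Y);q=W[...,:2]-C
cx=(c*q[...,0]+n*q[...,1])*1e3;cy=(-n*q[...,0]+c*q[...,1])*1e3;z=W[...,2]*1e3
m=dark&(abs(cx)<60)&(abs(cy)<130)
for a in range(-110,111,10):
    k=m&(cy>=a)&(cy<a+10)
    if k.sum()>3:print(a,k.sum(),'zmin',np.round(np.percentile(z[k],[0,5,15]),0),'cx',np.round(np.percentile(cx[k],[2,98]),0))
```

```text
-100 5 zmin [187. 187. 188.] cx [-31. -29.]
-90 83 zmin [162. 165. 169.] cx [-34.  22.]
-80 35 zmin [171. 174. 175.] cx [-35.  24.]
-70 51 zmin [170. 174. 180.] cx [-35.   2.]
-60 61 zmin [166. 169. 175.] cx [-36. -17.]
-50 76 zmin [103. 136. 169.] cx [-37.  -8.]
-40 205 zmin [ 92.  96. 104.] cx [-26.   9.]
-30 26 zmin [190. 193. 195.] cx [-28. -21.]
-20 45 zmin [187. 196. 199.] cx [-27. -21.]
-10 54 zmin [172. 175. 199.] cx [-35. -22.]
0 65 zmin [171. 195. 200.] cx [-35. -18.]
10 57 zmin [172. 195. 201.] cx [-34. -19.]
20 55 zmin [175. 197. 201.] cx [-42. -21.]
30 196 zmin [ 93.  96. 103.] cx [-44.   2.]
40 493 zmin [111. 181. 203.] cx [-44.  14.]
50 113 zmin [165. 170. 181.] cx [-46.  16.]
60 46 zmin [173. 196. 201.] cx [-46.  18.]
70 53 zmin [162. 165. 170.] cx [-48.  18.]
80 233 zmin [161. 163. 166.] cx [-48.  24.]
90 138 zmin [182. 185. 187.] cx [-36.  23.]
```

The whole gripper sits about 29 mm higher than the TCP reading implies, with tips near 92 mm and the body at 163 mm. So contact should come at a TCP reading near 0.060. I'll go down gradually.

```bash
python3 -m pendant '0.31 0 0 7 0 0 0;0.31 0 0 7 0 0 0;0.31 0 0 0 0 0 0';python3 -m pendant '0.31 0 0 2 0 0 0;0.31 0 0 0 0 0 0'; python3 -m pendant '0.31 0 0 2 0 0 0;0.31 0 0 0 0 0 0';python3 -m pendant '0.31 0 0 2 0 0 0;0.31 0 0 0 0 0 0'
```

```text
time_s: 10.45
eef_pos: [0.5191, 0.0816, 0.065]
tcp_rot: [180.0, 0.1, -9.1]
wrist_force: [-0.8, 0.2, 0.1]
finger_gap: 0.06
finger_force: 0.0
time_s: 10.7
eef_pos: [0.5197, 0.0816, 0.0638]
tcp_rot: [180.0, -0.0, -9.1]
wrist_force: [0.6, -0.1, 0.3]
finger_gap: 0.0598
finger_force: 0.0
time_s: 10.95
eef_pos: [0.5196, 0.0815, 0.0617]
tcp_rot: [180.0, 0.0, -9.1]
wrist_force: [0.6, 0.3, 0.7]
finger_gap: 0.0601
finger_force: 0.0
time_s: 11.2
eef_pos: [0.5199, 0.0816, 0.0611]
tcp_rot: [180.0, -0.0, -9.1]
wrist_force: [-6.1, -1.9, 14.6]
finger_gap: 0.0601
finger_force: 7.9
```

```bash
python3 -m pendant '0.31 0 0 0 0 0 -6;0.31 0 0 0 0 0 -6;0.31 0 0 0 0 0 -6;0.31 0 0 0 0 0 -6;0.31 0 0 0 0 0 -6';python3 -m pendant '0.31 0 0 0 0 0 -3;0.31 0 0 0 0 0 0'
```

```text
time_s: 11.82
eef_pos: [0.5199, 0.0815, 0.0609]
tcp_rot: [179.9, -0.0, 21.1]
wrist_force: [-5.6, -1.8, 14.2]
finger_gap: 0.0602
finger_force: 6.7
time_s: 12.08
eef_pos: [0.5199, 0.0814, 0.0608]
tcp_rot: [179.9, 0.0, 24.0]
wrist_force: [-4.9, -1.2, 12.7]
finger_gap: 0.0601
finger_force: 6.4
```

```bash
python3 -m pendant '0.31 0 0 0.5 0 0 -3;0.31 0 0 0 0 0 0'; python3 -m pendant '0.31 0 0 0 0 0 -3;0.31 0 0 0 0 0 0'; python3 -m pendant '0.31 0 0 0 0 0 -3;0.31 0 0 0 0 0 0';python3 -m pendant '0.31 0 0 0 0 0 -3;0.31 0 0 0 0 0 0'
```

```text
time_s: 12.32
eef_pos: [0.5204, 0.0816, 0.0608]
tcp_rot: [179.9, -0.1, 27.0]
wrist_force: [-4.8, -1.8, 15.4]
finger_gap: 0.0601
finger_force: 7.6
time_s: 12.58
eef_pos: [0.5207, 0.0817, 0.0607]
tcp_rot: [179.9, -0.1, 30.0]
wrist_force: [-2.5, -1.8, 13.7]
finger_gap: 0.0599
finger_force: 6.6
time_s: 12.82
eef_pos: [0.5211, 0.0819, 0.0606]
tcp_rot: [179.9, -0.2, 33.0]
wrist_force: [0.9, -0.4, 8.2]
finger_gap: 0.0605
finger_force: 3.9
time_s: 13.08
eef_pos: [0.5211, 0.082, 0.0604]
tcp_rot: [179.9, -0.2, 36.0]
wrist_force: [1.2, 0.4, 5.9]
finger_gap: 0.0599
finger_force: 3.3
```

```bash
python3 -m pendant '0.31 0 0 1.5 0 0 0;0.31 0 0 0 0 0 0'; python3 -m pendant '0.31 0 0 1 0 0 -3;0.31 0 0 0 0 0 0'; python3 -c "from h import *;cen();print(status.read_state()['torque'])"
```

```text
time_s: 13.32
eef_pos: [0.5211, 0.082, 0.0589]
tcp_rot: [179.9, -0.2, 35.9]
wrist_force: [2.1, 0.7, 5.6]
finger_gap: 0.0602
finger_force: 2.9
time_s: 13.58
eef_pos: [0.5211, 0.0821, 0.0578]
tcp_rot: [179.9, -0.2, 39.0]
wrist_force: [2.5, 0.3, 5.6]
finger_gap: 0.0598
finger_force: 2.6
t 13.575 cx,cy,tip [ 2.   0.6 40.8] rot [179.9  -0.2  39. ] F [2.5 0.3 5.6] gap 0.05977150257811201 q7 -79.280763132417
[ 0.24661386 -0.41634747 -0.0158959 ]
```

It is sinking at about 5.6 N. I'll push it home.

```bash
python3 -m pendant '0.31 0 0 2 0 0 0;0.31 0 0 2 0 0 0;0.31 0 0 2 0 0 0;0.31 0 0 0 0 0 0'; python3 -m pendant '0.31 0 0 1.5 0 0 0;0.31 0 0 1.5 0 0 0;0.31 0 0 0 0 0 0';python3 -m pendant '0.31 0 0 2 0 0 0;0.31 0 0 0 0 0 0'
```

```text
time_s: 14.08
eef_pos: [0.5211, 0.082, 0.0518]
tcp_rot: [179.9, -0.2, 38.9]
wrist_force: [3.4, -0.2, 4.1]
finger_gap: 0.06
finger_force: 2.3
time_s: 14.45
eef_pos: [0.5212, 0.082, 0.0511]
tcp_rot: [179.8, -0.1, 38.9]
wrist_force: [-10.3, -4.5, 36.1]
finger_gap: 0.0601
finger_force: 18.2
time_s: 14.7
eef_pos: [0.5213, 0.0821, 0.0509]
tcp_rot: [179.8, -0.1, 38.9]
wrist_force: [-21.5, -5.3, 61.7]
finger_gap: 0.06
finger_force: 30.8
```

Fully home: it sank 9.8 mm, then hit a hard stop. Next I'll lift, take a quick look, and go behind the lid.

```bash
python3 -m pendant '0.31 0 0 -10 0 0 0;0.31 0 0 -35 0 0 0;1 0 0 -40 0 0 10.6;1 0 0 -40 0 0 10.6;1 0 0 -40 0 0 10.6'; python3 -m pendant '1 0 0 -40 0 0 10.6;1 0 0 -25 0 0 10.6;1 0 0 0 0 0 0'
python3 - <<'E'
from h import *
cen()
d=grab('scene','s3');np.set_printoptions(precision=4,suppress=True)
print('hub',px(d,286.5,203.5),px(d,286,202))
E
```

```text
time_s: 15.32
eef_pos: [0.5194, 0.0816, 0.2121]
tcp_rot: [180.0, -0.0, 6.8]
wrist_force: [1.3, 0.5, -0.6]
finger_gap: 0.0376
finger_force: 0.0
time_s: 15.7
eef_pos: [0.5205, 0.0819, 0.2775]
tcp_rot: [-180.0, -0.2, -14.1]
wrist_force: [0.9, 0.4, -0.6]
finger_gap: 0.0078
finger_force: 0.0
t 15.7 cx,cy,tip [  1.4   0.3 260.5] rot [-180.    -0.2  -14.1] F [ 0.9  0.4 -0.6] gap 0.00779209287212711 q7 -122.59607666196679
hub [0.5226 0.0766 0.0799] [0.5266 0.0715 0.0789]
```

```bash
python3 -m pendant '1 39 0 0 0 0 0;1 39 0 0 0 0 0;1 39 0 0 0 0 0;1 39 0 0 0 0 0;1 40 0 0 0 0 0'; python3 -m pendant '1 4 0 0 0 0 0;1 0 0 30 0 0 0;1 0 0 30 0 0 0;1 0 0 0 0 0 0';python3 -c "from h import *;cen()"
```

```text
time_s: 16.38
eef_pos: [0.7106, 0.0335, 0.2738]
tcp_rot: [179.9, 0.1, -13.9]
wrist_force: [0.6, 0.3, 1.4]
finger_gap: 0.0006
finger_force: 0.0
time_s: 16.88
eef_pos: [0.7118, 0.0329, 0.2127]
tcp_rot: [179.9, 0.3, -13.9]
wrist_force: [-0.3, 0.3, 0.8]
finger_gap: 0.0006
finger_force: 0.0
t 16.875 cx,cy,tip [198.9  -0.7 195.7] rot [179.9   0.3 -13.9] F [-0.3  0.3  0.8] gap 0.0006337990942934694 q7 -122.05379494489785
```

```bash
python3 -m pendant '1 -20 0 0 0 0 0;1 -17 0 -2 0 0 0;1 -17 0 -4 0 0 0;1 -17 0 -4 0 0 0;1 -14 0 -2 0 0 0'; python3 -m pendant '1 -13 0 0 0 0 0;1 -13 0 1 0 0 0;1 -13 0 1 0 0 0;1 0 0 0 0 0 0';python3 -c "from h import *;cen()"
```

```text
time_s: 17.5
eef_pos: [0.631, 0.054, 0.2293]
tcp_rot: [-180.0, -0.1, -14.0]
wrist_force: [3.0, -0.6, -1.8]
finger_gap: 0.0006
finger_force: 1.2
time_s: 18.0
eef_pos: [0.5923, 0.0634, 0.2258]
tcp_rot: [179.9, 0.0, -14.0]
wrist_force: [0.1, 0.1, -0.6]
finger_gap: 0.0001
finger_force: 0.0
t 18.0 cx,cy,tip [ 7.560e+01 -2.000e-01  2.088e+02] rot [179.9   0.  -14. ] F [ 0.1  0.1 -0.6] gap 0.00012022673401664594 q7 -124.4625310345514
```

```bash
python3 -m pendant '1 -13 0 5 0 0 0;1 -13 0 6 0 0 0;1 -12 0 6 0 0 0;1 -11 0 7 0 0 0;1 -11 0 8 0 0 0'; python3 -m pendant '1 -11 0 8 0 0 0;1 -9 0 10 0 0 0;1 -9 0 10 0 0 0;1 -9 0 10 0 0 0';python3 - <<'E'
from h import *
cen();grab('scene','s4')
cv2.imwrite('pics/s4c.png',cv2.resize(cv2.imread('pics/s4.png')[90:270,180:380],None,fx=3,fy=3))
E
```

```text
time_s: 18.62
eef_pos: [0.5346, 0.0779, 0.1934]
tcp_rot: [-180.0, -0.0, -14.1]
wrist_force: [1.0, -0.6, 1.5]
finger_gap: 0.0003
finger_force: 0.8
time_s: 19.12
eef_pos: [0.4977, 0.087, 0.1551]
tcp_rot: [180.0, 0.0, -14.1]
wrist_force: [1.5, -0.1, 0.3]
finger_gap: 0.0006
finger_force: 0.6
t 19.125 cx,cy,tip [-21.9  -0.3 138.1] rot [180.    0.  -14.1] F [ 1.5 -0.1  0.3] gap 0.0005794667517084226 q7 -125.63027738874825
```

View pics/s4c.png

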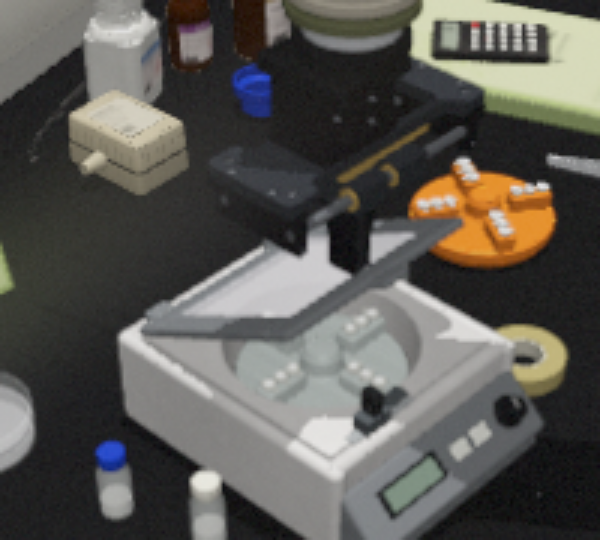

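The lid is at about 30°, following the finger at crop (350,240), and the rotor blocks line up with the housing. I'll press on down.

```bash
python3 -m pendant '1 -9 0 11 0 0 0;1 -8 0 11 0 0 0;1 -7 0 11 0 0 0;1 -6 0 11 0 0 0;1 -4 0 11 0 0 0'; python3 -m pendant '1 -3 0 8 0 0 0;1 0 0 5 0 0 0;1 0 0 0 0 0 0';python3 -c "from h import *;cen()"
```

```text
time_s: 19.8
eef_pos: [0.465, 0.0953, 0.1001]
tcp_rot: [180.0, -0.0, -14.1]
wrist_force: [1.3, -1.1, 1.1]
finger_gap: 0.0007
finger_force: 0.5
time_s: 20.18
eef_pos: [0.4622, 0.096, 0.0875]
tcp_rot: [180.0, 0.0, -14.1]
wrist_force: [-0.4, -0.3, 0.4]
finger_gap: 0.0003
finger_force: 0.0
t 20.175 cx,cy,tip [-58.5  -0.3  70.5] rot [180.    0.  -14.1] F [-0.4 -0.3  0.4] gap 0.0003155909155713336 q7 -128.60430901770977
```

```bash
python3 -m pendant '1 0 0 3 0 0 0;1 0 0 0 0 0 0'; python3 -m pendant '1 0 0 2 0 0 0;1 0 0 0 0 0 0';python3 -m pendant '1 0 0 2 0 0 0;1 0 0 0 0 0 0'
```

```text
time_s: 20.42
eef_pos: [0.4625, 0.0959, 0.0848]
tcp_rot: [-180.0, -0.0, -14.1]
wrist_force: [-0.4, 0.1, -0.6]
finger_gap: 0.0008
finger_force: 0.0
time_s: 20.68
eef_pos: [0.4627, 0.096, 0.0836]
tcp_rot: [180.0, -0.0, -14.1]
wrist_force: [-5.0, -1.0, 11.9]
finger_gap: 0.0005
finger_force: 5.9
time_s: 20.92
eef_pos: [0.4628, 0.096, 0.0833]
tcp_rot: [179.9, -0.0, -14.1]
wrist_force: [-15.2, -3.7, 37.2]
finger_gap: 0.0005
finger_force: 18.5
```

The lid is shut against a hard stop at the right height. Next is the latch: lift, go left of the grip, come down, push right.

```bash
python3 -m pendant '1 0 0 -15 0 0 0;1 0 0 -30 0 0 0;1 -12 -36 0 0 0 0;1 -13 -37 0 0 0 0;1 0 0 0 0 0 0'
python3 - <<'E'
from h import *
np.set_printoptions(precision=4,suppress=True)
cen();d=grab('scene','s5')
t=cv2.imread('pics/s5.png')[150:255,240:350]
cv2.imwrite('pics/s5c.png',cv2.resize(t,None,fx=5.6,fy=5.6,interpolation=cv2.INTER_CUBIC))
E
```

```text
time_s: 21.55
eef_pos: [0.4553, 0.1759, 0.1263]
tcp_rot: [-179.9, -0.0, -13.8]
wrist_force: [-0.2, 0.3, -0.9]
finger_gap: 0.0006
finger_force: 0.0
t 21.55 cx,cy,tip [-84.7  75.6 109.3] rot [-179.9   -0.   -13.8] F [-0.2  0.3 -0.9] gap 0.0005605548137693377 q7 -137.41731062843184
```

View pics/s5c.png

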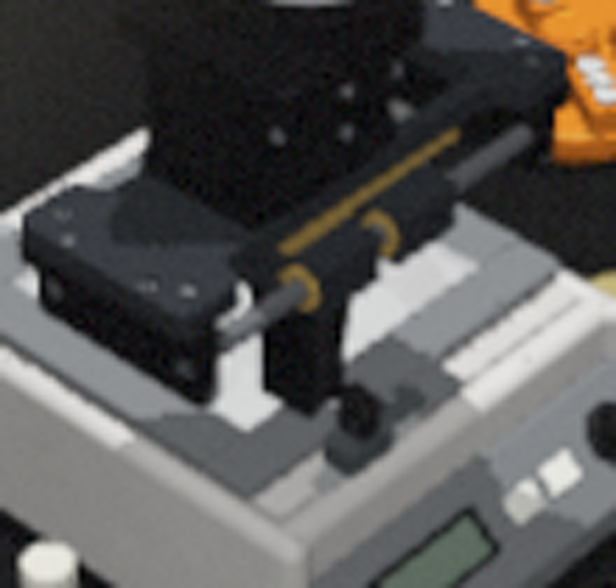

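The lid is closed, the grip is at crop (358,405) and the closed fingertips are at (305,405). I'll check both positions.

Run:
```python
from h import *
np.set_printoptions(precision=4,suppress=True)
d=load('s5');c,n=np.cos(Y),np.sin(Y)
for k,(u,v,h) in dict(fingerL=(270,385,.137),fingerfront=(308,410,.137),fingerR=(338,385,.137),grip=(358,395,.117)).items():
    for p in (px(d,240+u/5.6-.4,150+v/5.6-1.2,0),atz(d,240+u/5.6-.4,150+v/5.6-.4,h)):
        q=p[:2]-C;print(k,p,np.array([c*q[0]+n*q[1],-n*q[0]+c*q[1]])*1e3)
```

```text
fingerL [0.4622 0.1806 0.1438] [-79.0709  81.8208]
fingerL [0.4648 0.1759 0.137 ] [-75.3842  77.8338]
fingerfront [0.4443 0.1863 0.1444] [-97.8906  82.9901]
fingerfront [0.4471 0.181  0.137 ] [-93.9011  78.4986]
fingerR [0.4399 0.1728 0.1473] [-98.892   68.8256]
fingerR [0.4441 0.1644 0.137 ] [-92.7029  61.6664]
grip [0.4464 0.1441 0.118 ] [-85.5904  42.5521]
grip [0.4457 0.1453 0.117 ] [-86.4923  43.5369]
```

```bash
python3 -m pendant '1 0 0 18 0 0 0;1 0 0 17 0 0 0;1 0 6 0 0 0 0;1 0 6 0 0 0 0;1 0 0 0 0 0 0'; python3 -m pendant '1 0 5 0 0 0 0;1 0 5 0 0 0 0;1 0 5 0 0 0 0;1 0 0 0 0 0 0';python3 -c "from h import *;cen()"
```

```text
time_s: 22.22
eef_pos: [0.4533, 0.1604, 0.0912]
tcp_rot: [180.0, -0.1, -14.1]
wrist_force: [0.1, 0.5, 0.6]
finger_gap: 0.0002
finger_force: 0.0
time_s: 22.72
eef_pos: [0.4493, 0.146, 0.0908]
tcp_rot: [180.0, -0.0, -14.1]
wrist_force: [0.2, 0.9, -0.5]
finger_gap: 0.0005
finger_force: 0.0
t 22.725 cx,cy,tip [-83.2  45.1  73.8] rot [180.   -0.  -14.1] F [ 0.2  0.9 -0.5] gap 0.0005163954887821818 q7 -135.41646459060775
```

```bash
python3 -m pendant '1 0 4 0 0 0 0;1 0 4 0 0 0 0;1 0 0 0 0 0 0'; python3 -m pendant '1 0 3 0 0 0 0;1 0 3 0 0 0 0;1 0 0 0 0 0 0';python3 -c "from h import *;cen()"
```

```text
time_s: 23.1
eef_pos: [0.4472, 0.1384, 0.0908]
tcp_rot: [180.0, 0.0, -14.1]
wrist_force: [1.0, 0.2, 0.5]
finger_gap: 0.0003
finger_force: 0.1
time_s: 23.48
eef_pos: [0.447, 0.1379, 0.0911]
tcp_rot: [-179.5, -0.1, -13.9]
wrist_force: [10.1, 20.2, -15.9]
finger_gap: 0.0005
finger_force: 10.8
t 23.475 cx,cy,tip [-83.4  36.7  74.1] rot [-1.795e+02 -1.000e-01 -1.390e+01] F [ 10.1  20.2 -15.9] gap 0.00045915869242232584 q7 -133.1871593997656
```

```bash
python3 -m pendant '1 0 -8 0 0 0 0;1 0 -12 0 0 0 0;1 0 0 -35 0 0 0;1 0 0 -50 0 0 0;1 10 0 -50 0 0 0'; python3 -m pendant '1 40 0 -30 0 0 0;1 40 0 0 0 0 0;1 0 0 0 0 0 0'
python3 - <<'E'
from h import *
np.set_printoptions(precision=4,suppress=True)
cen();d=grab('scene','s6')
a=cv2.resize(cv2.imread('pics/s6.png')[185:245,265:350],None,fx=5,fy=5,interpolation=cv2.INTER_CUBIC)
b=cv2.imread('pics/s6.png')[60:330,150:525]
o=np.zeros((570,425,3),np.uint8);o[:300]=a;o[300:]=cv2.resize(b,(425,270))
cv2.imwrite('pics/s6c.png',o)
E
```

```text
time_s: 24.1
eef_pos: [0.4599, 0.1503, 0.2274]
tcp_rot: [179.9, 0.0, -14.0]
wrist_force: [1.0, 0.5, 0.5]
finger_gap: 0.0005
finger_force: 0.0
time_s: 24.48
eef_pos: [0.54, 0.129, 0.2547]
tcp_rot: [-180.0, 0.1, -14.3]
wrist_force: [-0.9, -0.0, 0.2]
finger_gap: 0.0007
finger_force: 0.0
t 24.475 cx,cy,tip [  8.9  50.7 237.7] rot [-180.     0.1  -14.3] F [-0.9 -0.   0.2] gap 0.000658526845858003 q7 -130.55373545181948
```

View pics/s6c.png

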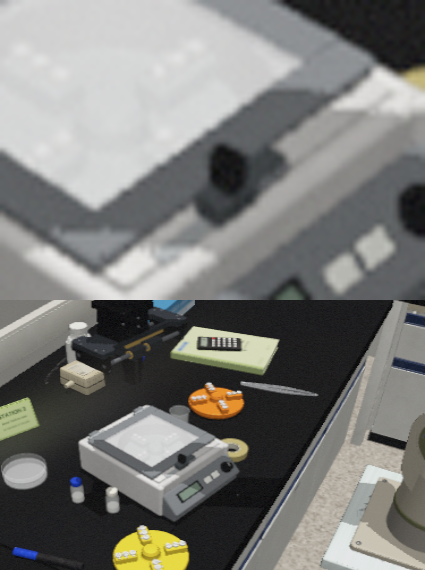

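The lid is shut with the rotor visible under the window, and the latch grip has moved to crop (228,150). I'll check its travel.

Run:
```python
from h import *
c,n=np.cos(Y),np.sin(Y)
for t,u,v in(('s6',265+229/5-.4,185+149/5-.4),('s5',240+358/5.6-.4,150+392/5.6-.4)):
    q=atz(load(t),u,v,.117)[:2]-C;print(t,np.array([c*q[0]+n*q[1],-n*q[0]+c*q[1]])*1e3)
d0,d=load('s0'),load('s6')
df=np.abs(d0['pixels'].astype(int)-d['pixels']).sum(2)
for nme,(u,v) in dict(v0=(218,250),v1=(249,260),marker=(190,317),tape=(355,210)).items(): print(nme,np.median(df[v-8:v+8,u-8:u+8]))
```

```text
s6 [-84.97874675  20.86210971]
s5 [-85.4122524   42.32065114]
v0 11.0
v1 12.0
marker 9.0
tape 12.5
```

Latch travel is 21.5 mm (22 nominal) against a hard stop, and the side objects haven't moved. Handing in.

```bash
python3 -c "
from rig import ctrl
print(ctrl.job_done())"
```

```text
the job is handed in; nothing more can be done
None
```

The centrifuge is ready to run and the job is handed in at about 25 s: lid folded back to its stop, rotor pushed home on the drive, lid shut, and latch across (21.5 mm of 22 measured, against a hard stop). The vials, tape roll and marker look unmoved; I did not check the beaker separately.

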